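Stack the yellow hardware tray on its base tray in the framing shop

ROBOT

A 7-joint arm with a two-finger parallel gripper is mounted at the origin on the work surface. World frame = base frame: x ahead of the robot, y to its left, z up, the work surface at z = 0. Lengths are in m, angles in rad, forces in N, time in s.
With the tool pointing down it reaches from about 0.35 to 0.9 m from the base axis. Payload 8.1 kg.
Tool frame: the origin (TCP) lies at the very end of the fingers, on their centre line; the grasp point (between the pads) lies 19 mm behind it; z points along the fingers, y is the line along which they close (so a half turn about z gives the same grasp; the last joint's range is limited). The gripper opens to 92 mm and grips with 3 to 60 N. Pads are 19 mm wide; open, the fingers measure 130 mm over their backs; the gripper's body (75 mm by 190 mm) begins 47 mm behind the grasp point.
Start: joints at [-1.234, 0.434, 0.025, 1.573, -0.012, 1.134, -0.075], TCP at [0.266, 0.566, 0.202] pointing down, gripper open.
Joint ranges: [-2.62, 2.62], [-0.44, 2.09], [-1.27, 1.32], [0.08, 2.57], [-1.32, 4.46], [0.12, 2], [-2.74, 2.74]. Speed limits (rad/s): [2.22, 2.22, 3.01, 3.01, 3.14, 3.14, 3.14].

INTERFACE

Orientations are given as a rotation vector (axis times angle).
In Python, from cell import readout, cams, job gives the robot as it stands.
- The arm moves only by the tool drive_tool, never from a script. Its argument "commands" is a list of rows, each a list of 3 entries, a list of its own where there are three numbers: the turn, a rotation vector about the tool's x, y, z in rad, then the shift along the tool's x, y, z in cm, then the gripper's target within -1 to 1 (fully open at 1, half-way at 0, shut at -1). A call has 1 to 20 rows; each row is the pose to reach, as a shift and turn from the pose commanded when the call began, along the tool's axes at that moment; what a row does not reach only later rows make up. A row lasts 1/12 s, in which the tool goes at most 41.7 mm and 7.16 degrees, less where a joint would pass 70% of its speed; a pose out of reach is approached as far as the arm can. A call with a gripper value outside its range is refused whole. The fingers move at their own pace and stop on an object; "newtons" is the grip in N (left out, the last holds). Time passes only in rows, so rows that repeat a pose let the fingers close. It gives the time, the measured TCP pose, the force, the opening and the grip force at its end, in the units of the state.
- readout.observe(): the state, without advancing time (a new reading comes with each control period).
- cams.get_image(name): name is "side" or "top"; returns the picture (480x640x3 uint8, blue, green, red); there is no depth.
- cams.camera_info(name): a dict with "camera_matrix" (3x3 intrinsics, pixels), "R" (3x3) and "t" (3): a world point X has camera coordinates R X + t. Camera axes: x right, y down, z forward; pixel columns grow to the right and rows downward; lengths in m; the calibration is good to about 2 mm. A picture is of the moment at which its call begins. camera_info takes no time and is no camera call.
- job.sign_off(): hands the job in; it is judged then, once.
The state is a dict: "clock": time; "joints": joint angles; "dq": joint speeds; "joint_efforts": joint torques, N m; "position": TCP position; "ee_rot": TCP orientation; "force": force on the tool from outside, world axes, zero at the start; "ft_torque": the same for the moment, N m; "width": opening from 0.0 (shut) to 1.0 (fully open); "gripper_force": force on a finger pad.
Only numpy, scipy, OpenCV 4.12 (cv2) and the standard library are available. Lean on these libraries where they do the work, as an engineer would, in place of code of your own. Each camera call takes 0.05 s, during which the arm holds its last target. There are 200 camera calls.

TASK

On the framing bench, pick up the yellow carry tray by its bar and stack it on the base tray with yellow corners, so that all four pins drop fully home in the corner sockets, either way round. Set it down gently, let go, and leave the blue tray and both base trays standing where they are.

Things in the scene. Friction and masses are not known exactly. Their poses are not given: they have to be found in the camera images.
- yellow_tray: Yellow carry tray, loose, 0.25 to 0.45 kg, 146 x 112 mm, rim 44 mm up; stands on 4 black pins 18 mm long, dia 10 tapering to 5 mm, centres at x +-60, y +-43 mm. Black grip bar over the middle along x (long side): 90 long, 16 wide, 16 high, centre 82 mm up; uprights under it at x +-38. Same either way round. Origin: middle, at the pin tips' level; z up
- yellow_base: Base tray with yellow walls and corners, grey floor, loose, 0.7 kg, 154 x 120 x 36 mm, x along the long side. Square socket cup on each corner: 28 mm wide inside, centres at x +-60, y +-43 mm, mouth 36 mm, cup floor 20 mm up: a tray fully home has its origin 20 mm above this one's. Same either way round. Origin: centre of the underside; z up
- blue_tray: Bystander: blue carry tray, otherwise the same shape and origin as the yellow tray; stands on the opposite side of the bench from it, left or right
- blue_base: Bystander: base tray with blue walls and corners, otherwise the same shape and origin as the yellow base; stands beside it, left or right

How it is judged:
On the way:
1. the yellow tray is lifted clear of the bench (height (world z) of yellow_tray above 0.045 m), for 0.2 s.
At the end, for the whole second after the job is handed in: The yellow tray rests level (within 3.4 degrees) and still on the yellow base, which stands level on the bench: origins within 18 mm across, long sides within 17 degrees either way round, tray origin 14 to 25 mm above the base's origin (20 mm when all four pins are home) (horizontal distance between yellow_tray and yellow_base below 0.018 m and z of yellow_tray in the frame of yellow_base between 0.014 and 0.025 m and angle between the x axis of yellow_tray and the x axis of yellow_base, either way round below 0.3 rad and angle between each of yellow_tray, yellow_base's own z axis and vertical below 0.06 rad and height (world z) of yellow_base below 0.01 m and linear speed of yellow_tray below 0.02 m/s); the robot touches nothing.
It fails at once if the blue tray is shifted by more than 40 mm (distance of blue_tray from where it was at the start of the episode above 0.04 m).
It fails at once if the blue base is shifted by more than 40 mm (distance of blue_base from where it was at the start of the episode above 0.04 m).
It fails at once if the yellow base is shifted by more than 40 mm (distance of yellow_base from where it was at the start of the episode above 0.04 m).
It fails at once if the yellow tray is slammed or dropped on the yellow base (over 70 N) (contact force between yellow_tray and yellow_base above 70 N).
It also fails if it takes over 38 s, if anything falls off the work surface, if the arm or the gripper's body presses on something with over 40 N, if the wrist force passes 120 N, or if a joint passes its speed limit or range.

## Working session

There is one attempt and no reset: what is moved stays moved. The work goes in short steps, Python scripts to look and compute and a tool call to move; the robot and the scene stay as the last step left them, time stands still between calls to the robot, and variables do not carry over. Pictures are saved under pics/ and viewed, at most 10 in all, crops included, and the job is handed in when it is done.

Besides the shell and the picture viewer there is one more tool, called after "Emit:" in YAML: its name, and indented under it one key for each argument. drive_tool: Moves the arm, as the interface text tells. Its arguments: {"type":"object","properties":{"commands":{"type":"array"},"newtons":{"type":"number"}},"required":["commands"]}

```bash
mkdir -p pics
python3 - <<'E'
from cell import readout,cams
import cv2,numpy as np
s=readout.observe();print(s)
for n in("top","side"):
    cv2.imwrite(f"pics/{n}0.png",cams.get_image(n));i=cams.camera_info(n);print(n,i, -i["R"].T@i["t"])
E
```

```text
{'clock': 0.0, 'joints': array([-1.23356635,  0.43521609,  0.02499087,  1.5741013 , -0.01159098,
        1.13401301, -0.07508965]), 'dq': array([ 0.00211335,  0.00072697,  0.00020686,  0.00109233, -0.00125355,
       -0.00213479, -0.00112776]), 'joint_efforts': array([-4.52731610e-04, -6.67864537e+01,  9.84599032e-01, -3.14461005e+01,
       -6.06590370e-02,  4.26345645e-02,  1.65691072e-04]), 'position': array([0.26594655, 0.56497769, 0.20144788]), 'ee_rot': array([-6.85396556e-01, -3.06571970e+00,  2.48408715e-03]), 'force': array([ 0.67104899, -0.08025084,  0.27053595]), 'ft_torque': array([-0.02652148, -0.00076734, -0.01867331]), 'gripper_force': 0.0, 'width': 0.9996907118896724}
top {'camera_matrix': array([[463.022596  ,   0.        , 323.53721084],
       [  0.        , 463.022596  , 243.87057301],
       [  0.        ,   0.        ,   1.        ]]), 'R': array([[ 0.01211037, -0.99986024, -0.01152543],
       [-0.9864151 , -0.0100575 , -0.16396369],
       [ 0.16382486,  0.01335452, -0.98639904]]), 't': array([0.012949  , 0.52380965, 0.91396396])} [0.36680691 0.00600985 0.98756819]
side {'camera_matrix': array([[555.63010641,   0.        , 326.18694306],
       [  0.        , 555.63010641, 239.2335377 ],
       [  0.        ,   0.        ,   1.        ]]), 'R': array([[ 0.9705532 , -0.24047876, -0.01401638],
       [-0.16072338, -0.60312951, -0.78128278],
       [ 0.17942822,  0.76052926, -0.62401984]]), 't': array([-0.51025397,  0.12500234,  1.02499059])} [ 0.33140719 -0.82684798  0.73012472]
```

View pics/top0.png

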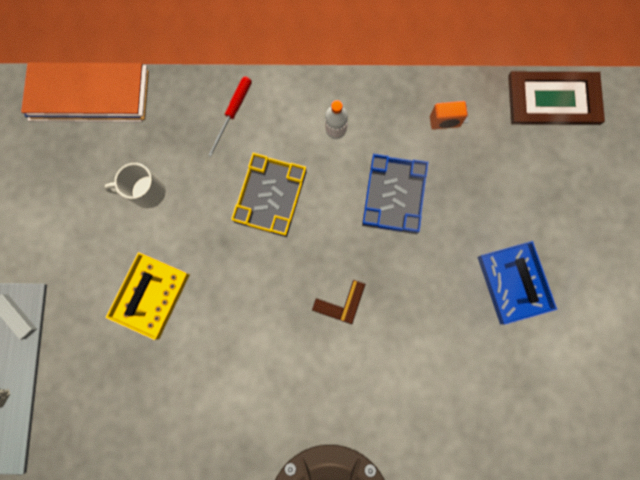

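View pics/side0.png

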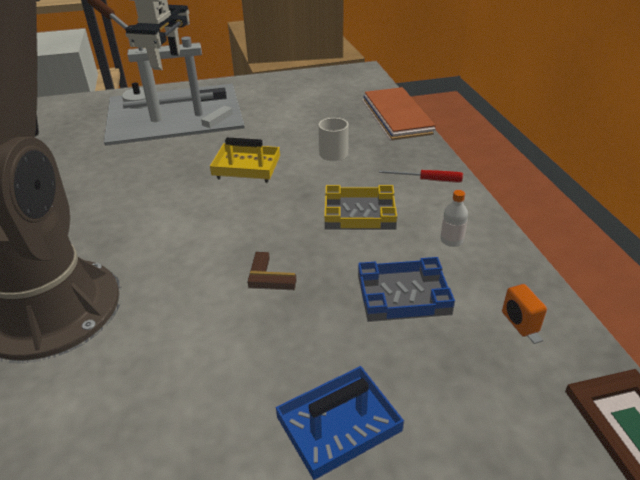

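The top view shows the yellow tray at about (148,296) and its bar at (140,294). The yellow base is at (269,194), the blue base at (396,193) and the blue tray at (516,283). In the side view the yellow tray is at (245,160), its bar at (243,142), and the yellow base at (360,207).

```bash
cat > h.py <<'E'
import cv2,numpy as np
from cell import readout,cams
from scipy.spatial.transform import Rotation as Ro
C={n:cams.camera_info(n) for n in("top","side")}
P={n:c["camera_matrix"]@np.c_[c["R"],c["t"]] for n,c in C.items()}
def yellow(im):
    h=cv2.cvtColor(im,cv2.COLOR_BGR2HSV); return cv2.inRange(h,(20,140,60),(35,255,255))
def black(im): return cv2.inRange(im.max(2),0,48)
def ray(n,p,z):
    c=C[n]; p=np.atleast_2d(p).astype(float); d=np.c_[p,np.ones(len(p))]@np.linalg.inv(c["camera_matrix"]).T@c["R"]; o=-c["R"].T@c["t"]
    return o+d*((z-o[2])/d[:,2])[:,None]
def tri(a,b):
    X=cv2.triangulatePoints(P["top"],P["side"],np.array(a,float).reshape(2,1),np.array(b,float).reshape(2,1)); return (X[:3]/X[3]).ravel()
def proj(n,X): x=P[n]@np.r_[X,1]; return x[:2]/x[2]
def blobs(m,box,amin=15):
    x0,y0,x1,y1=box; k=np.zeros_like(m);k[y0:y1,x0:x1]=m[y0:y1,x0:x1]
    n,l,s,c=cv2.connectedComponentsWithStats(k)
    return sorted([(s[i,4],c[i],l==i) for i in range(1,n) if s[i,4]>=amin],key=lambda t:-t[0])
def yaw(v): return np.degrees(np.arctan2(v[1],v[0]))
E
python3 - <<'E'
from h import *
im={n:cv2.imread(f"pics/{n}0.png") for n in C}
print("tool axes\n",Ro.from_rotvec(readout.observe()["ee_rot"]).as_matrix().round(3))
bb={"top":(95,240,200,350),"side":(200,125,290,190)}
be={"top":(220,140,315,245),"side":(315,178,405,235)}
bc={}
for n in C:
    b=blobs(black(im[n]),bb[n],5); print(n,"bar",[(a,c.round(1)) for a,c,_ in b[:4]])
    q=np.argwhere(b[0][2])[:,::-1].astype(np.float32); bc[n]=q
    print(cv2.minAreaRect(q), q.min(0),q.max(0))
    m=yellow(im[n]); x0,y0,x1,y1=be[n]; sub=np.zeros_like(m); sub[y0:y1,x0:x1]=m[y0:y1,x0:x1]
    co,hi=cv2.findContours(sub,cv2.RETR_CCOMP,cv2.CHAIN_APPROX_NONE)
    for c,h in zip(co,hi[0]):
        A=cv2.contourArea(c)
        if A>15: M=cv2.moments(c);print(n,"hole" if h[3]>=0 else "outer",A,round(M["m10"]/M["m00"],1),round(M["m01"]/M["m00"],1))
vis=[]
for n in C:
    for b in(bb,be):
        x0,y0,x1,y1=b[n]; o=im[n][y0:y1,x0:x1].copy(); k=o.copy(); k[yellow(o)>0]=(0,255,255);k[black(o)>0]=(255,0,255)
        vis.append(np.hstack([cv2.resize(v,(195,270),interpolation=0) for v in(o,k)]))
cv2.imwrite("pics/v1.png",np.vstack([np.hstack(vis[:2]),np.hstack(vis[2:])]))
E
```

```text
tool axes
 [[-0.905  0.426 -0.   ]
 [ 0.426  0.905 -0.001]
 [-0.    -0.001 -1.   ]]
top bar [(np.int32(337), array([138. , 294.3]))]
((138.0455322265625, 294.5058898925781), (8.943517684936523, 45.58871078491211), 25.820993423461914) [126. 273.] [151. 314.]
top outer 3998.0 268.9 194.2
top hole 152.0 279.8 225.0
top hole 146.5 241.0 214.1
top hole 136.5 295.8 172.5
top hole 2523.5 269.3 194.7
top hole 131.0 257.9 162.2
side bar [(np.int32(234), array([243.3, 141.8]))]
((243.47276306152344, 141.93580627441406), (35.24372863769531, 6.799233436584473), 3.5763344764709473) [226. 138.] [261. 146.]
side outer 2616.0 359.8 205.7
side hole 40.5 388.6 213.8
side hole 40.0 331.9 213.7
side hole 1113.0 359.5 206.1
side hole 34.0 386.0 191.5
side hole 31.0 332.5 191.5
```

View pics/v1.png

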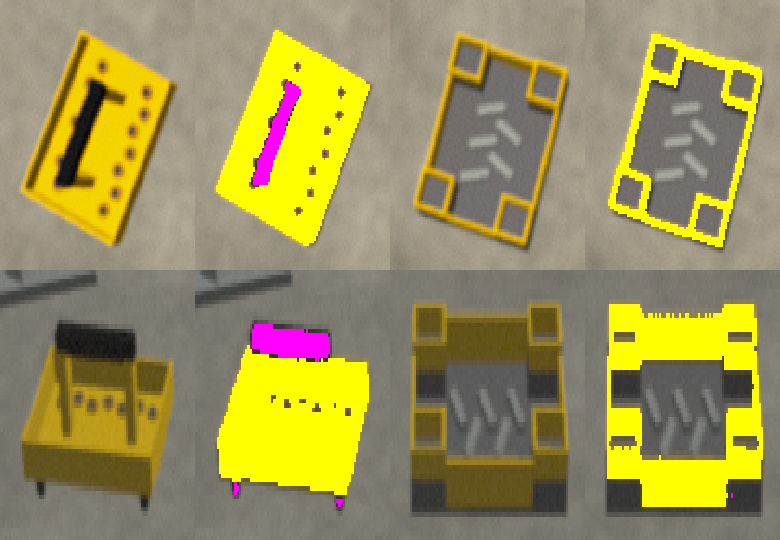

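The masks separate the bar (magenta) and the four socket holes cleanly in both views.

Run:
```python
from h import *
b=tri((138.05,294.5),(243.5,141.9)); print("bar tri",b.round(4), "reproj",proj("top",b).round(1),proj("side",b).round(1))
# bar ends, top view box on z=0.09
r=cv2.boxPoints(((138.05,294.5),(8.94,45.6),25.8)); X=ray("top",r,.088); L=[X[1]-X[0],X[2]-X[1]]
print("bar sizes",[np.linalg.norm(v).round(4) for v in L],"yaw",[yaw(v).round(1) for v in L], "centre z.088",X.mean(0).round(4))
T=[(257.9,162.2),(295.8,172.5),(279.8,225.0),(241.0,214.1)]
S=[(386,191.5),(388.6,213.8),(331.9,213.7),(332.5,191.5)] # matched corners
Y=np.array([tri(t,s) for t,s in zip(T,S)]);print("cups tri\n",Y.round(4),Y.mean(0).round(4))
Z=ray("top",T,.028);print("cups ray z.028\n",Z.round(4),Z.mean(0).round(4))
print("spacing",[np.linalg.norm(Z[i]-Z[i-1]).round(4) for i in range(4)],"yaw",yaw(Z[0]-Z[3]).round(1),yaw(Z[1]-Z[2]).round(1),"short",yaw(Z[1]-Z[0]).round(1),yaw(Z[2]-Z[3]).round(1))
s=readout.observe();R=Ro.from_rotvec(s["ee_rot"]).as_matrix();p=s["position"];print("tool to bar cm",(R.T@(b-p)*100).round(2),"toolx yaw",yaw(R[:,0]))
```

```text
bar tri [0.4148 0.3804 0.0808] reproj [138.1 293.7] [243. 142.]
bar sizes [np.float64(0.0863), np.float64(0.018)] yaw [np.float64(-22.1), np.float64(-114.5)] centre z.088 [0.4131 0.3774 0.088 ]
cups tri
 [[0.7057 0.1636 0.0267]
 [0.6833 0.0807 0.0267]
 [0.5663 0.1122 0.0271]
 [0.5892 0.1957 0.0265]] [0.6361 0.138  0.0268]
cups ray z.028
 [[0.7042 0.1635 0.028 ]
 [0.6817 0.0807 0.028 ]
 [0.5657 0.1121 0.028 ]
 [0.5886 0.1954 0.028 ]] [0.6351 0.1379 0.028 ]
spacing [np.float64(0.1199), np.float64(0.0858), np.float64(0.1201), np.float64(0.0864)] yaw -15.4 -15.1 short -105.2 -105.3
tool to bar cm [-21.33 -10.35  12.09] toolx yaw 154.7974476338142
```

Emit:
drive_tool:
  commands:
    - [[0, 0, -0.01], [-2, -1, 0], 1]
    - [[0, 0, -0.03], [-5, -2.5, 0], 1]
    - [[0, 0, -0.054], [-8.5, -4.2, 0], 1]
    - [[0, 0, -0.054], [-12, -6, 0.5], 1]
    - [[0, 0, -0.054], [-15.5, -7.7, 1.5], 1]
    - [[0, 0, -0.054], [-18.5, -9.2, 2.5], 1]
    - [[0, 0, -0.054], [-20.5, -10.2, 4], 1]
    - [[0, 0, -0.054], [-21.3, -10.5, 5], 1]
    - [[0, 0, -0.054], [-21.3, -10.5, 5], 1]
    - [[0, 0, -0.054], [-21.3, -10.5, 5], 1]
    - [[0, 0, -0.054], [-21.3, -10.5, 5], 1]
  newtons: 25

```text
clock: 1.02
position: [0.4129, 0.3819, 0.1526]
ee_rot: [-0.598, -3.083, -0.002]
force: [0.2, 0.6, 0.8]
width: 1.002
gripper_force: 0.0
```

Run:
```python
from h import *
s=readout.observe();R=Ro.from_rotvec(s["ee_rot"]).as_matrix();p=s["position"];print(s["clock"],p.round(4),yaw(R[:,0]),R[:,2].round(3),s["force"])
print("to go cm",(R.T@(np.array([.4142,.379,.063])-p)*100).round(2))
print(abs(s["dq"]).max())
```

```text
1.0167 [0.4129 0.3819 0.1526] 158.03287487911888 [-0.     0.001 -1.   ] [0.21970624 0.56022355 0.81069842]
to go cm [-0.24 -0.23  8.96]
0.007556250065406073
```

Emit:
drive_tool:
  commands:
    - [[0, 0, 0], [-0.2, -0.2, 1], 1]
    - [[0, 0, 0], [-0.2, -0.2, 2.5], 1]
    - [[0, 0, 0], [-0.2, -0.2, 4], 1]
    - [[0, 0, 0], [-0.2, -0.2, 5.5], 1]
    - [[0, 0, 0], [-0.2, -0.2, 6.8], 1]
    - [[0, 0, 0], [-0.2, -0.2, 7.8], 1]
    - [[0, 0, 0], [-0.2, -0.2, 8.5], 1]
    - [[0, 0, 0], [-0.2, -0.2, 8.9], 1]
    - [[0, 0, 0], [-0.2, -0.2, 8.9], 1]
    - [[0, 0, 0], [-0.2, -0.2, 8.9], 1]

```text
clock: 1.85
position: [0.4153, 0.3776, 0.0635]
ee_rot: [0.602, 3.083, 0.001]
force: [-1.1, 0.2, 0.6]
width: 1.002
gripper_force: 0.0
```

Run:
```python
from h import *
for n in C: cv2.imwrite(f"pics/{n}2.png",cams.get_image(n))
a=cv2.imread("pics/top2.png")[220:380,60:260];b=cv2.imread("pics/side2.png")[60:220,150:350]
cv2.imwrite("pics/v2.png",cv2.resize(np.hstack([a,b]),(800,320)))
```

```text
(no output)
```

View pics/v2.png

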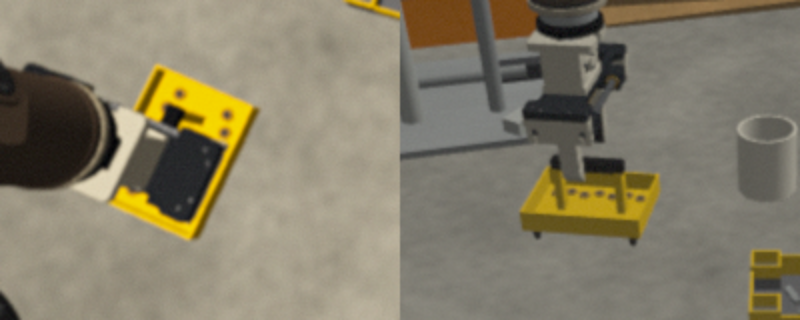

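The crops show the open fingers straddling the bar, with the near finger at about (575,165) beside the bar at (590,165). The tray is still standing on its pins, so I'll close and lift a little.

Emit:
drive_tool:
  commands:
    - [[0, 0, 0], [0, 0, 0], -0.3]
    - [[0, 0, 0], [0, 0, 0], -1]
    - [[0, 0, 0], [0, 0, 0], -1]
    - [[0, 0, 0], [0, 0, 0], -1]
    - [[0, 0, 0], [0, 0, 0], -1]
    - [[0, 0, 0], [0, 0, 0], -1]
    - [[0, 0, 0], [0, 0, 0], -1]
    - [[0, 0, 0], [0, 0, 0], -1]
    - [[0, 0, 0], [0, 0, 0], -1]
    - [[0, 0, 0], [0, 0, 0], -1]
    - [[0, 0, 0], [0, 0, 0], -1]
    - [[0, 0, 0], [0, 0, 0], -1]
  newtons: 30

```text
clock: 2.95
position: [0.4154, 0.3775, 0.0633]
ee_rot: [0.602, 3.083, 0.001]
force: [0.7, 2.0, 1.3]
width: 0.181
gripper_force: 1.1
```

Emit:
drive_tool:
  commands:
    - [[0, 0, 0], [0, 0, -0.3], -1]
    - [[0, 0, 0], [0, 0, -0.8], -1]
    - [[0, 0, 0], [0, 0, -1.6], -1]
    - [[0, 0, 0], [0, 0, -2.6], -1]
    - [[0, 0, 0], [0, 0, -3.8], -1]
    - [[0, 0, 0], [0, 0, -5], -1]
    - [[0, 0, 0], [0, 0, -6.2], -1]
    - [[0, 0, 0], [0, 0, -7.4], -1]
    - [[0, 0, 0], [0, 0, -8.4], -1]
    - [[0, 0, 0], [0, 0, -9], -1]
    - [[0, 0, 0], [0, 0, -9], -1]
    - [[0, 0, 0], [0, 0, -9], -1]
    - [[0, 0, 0], [0, 0, -9], -1]

```text
clock: 4.03
position: [0.4149, 0.3769, 0.1527]
ee_rot: [-0.602, -3.083, 0.001]
force: [0.1, 0.2, -3.2]
width: 0.16
gripper_force: 30.0
```

Run:
```python
from h import *
for n in C: cv2.imwrite(f"pics/{n}3.png",cams.get_image(n))
s=readout.observe();R=Ro.from_rotvec(s["ee_rot"]).as_matrix();p=s["position"];print(s["clock"],p.round(4),yaw(R[:,0]),R.round(4),s["force"],s["ft_torque"],s["width"],s["gripper_force"])
b=np.array([.6356,.138,0]); print("to base cm",(R.T@(b-p)*100).round(2))
a=cv2.imread("pics/top3.png")[200:360,60:260];b=cv2.imread("pics/side3.png")[60:220,150:350]
cv2.imwrite("pics/v3.png",cv2.resize(np.hstack([a,b]),(800,320)))
```

```text
4.1333 [0.4148 0.3768 0.1525] 157.8923701513238 [[-9.265e-01  3.763e-01 -9.000e-04]
 [ 3.763e-01  9.265e-01 -1.000e-03]
 [ 5.000e-04 -1.300e-03 -1.000e+00]] [-0.43308626 -0.17301411 -3.29441606] [-0.05262101 -0.0076268  -0.02085389] 0.16111287363713722 29.984581768512726
to base cm [-29.45 -13.8   15.25]
```

View pics/v3.png

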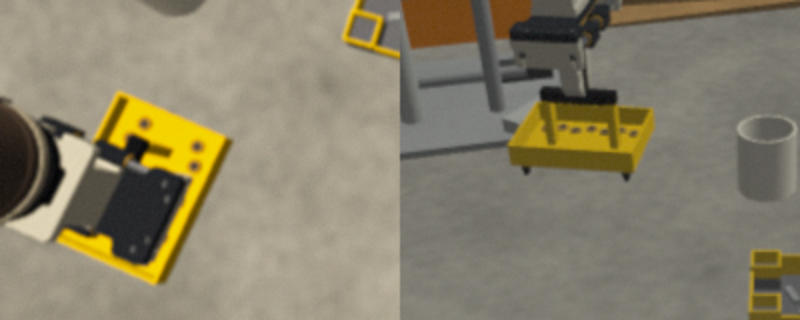

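The tray hangs level in the gripper and clear of the bench. Its rim corners are at full-image top (119,246) and (139,342), side (276,114) and (205,135). I'll triangulate them to get the tray's offset in the hand.

Run:
```python
from h import *
im=cv2.imread("pics/top3.png");m=yellow(im);b=max((t for t in blobs(m,(60,220,200,360))),key=lambda t:t[0])
h=cv2.convexHull(np.argwhere(b[2])[:,::-1].astype(np.int32)).reshape(-1,2)
A=h[np.argmin(h[:,1])];Cc=h[np.argmax(h[:,1])];B=h[np.argmax(h[:,0])];print(A,B,Cc)
im=cv2.imread("pics/side3.png");m=yellow(im);b=blobs(m,(195,90,290,165))[0]
h2=cv2.convexHull(np.argwhere(b[2])[:,::-1].astype(np.int32)).reshape(-1,2);print(cv2.approxPolyDP(h2.reshape(-1,1,2),2,True).reshape(-1,2).tolist())
a=tri(A,(276.5,114));c=tri(Cc,(205,135));print("A",a.round(4),"C",c.round(4),"mid",((a+c)/2).round(4),"diag",np.linalg.norm(a-c))
X=ray("top",[A,B,Cc],.1335);print(X.round(4),"mid",((X[0]+X[2])/2).round(4),"long yaw",yaw(X[1]-X[2]).round(1),np.linalg.norm(X[1]-X[2]),"short",np.linalg.norm(X[1]-X[0]))
bk=blobs(black(im),(210,95,265,118),5); print([(k[0],k[1].round(1)) for k in bk[:3]]); print("expected bar px",proj("side",[.4148,.3768,.1715]).round(1))
```

```text
[118 246] [175 271] [139 341]
[[276, 115], [276, 124], [266, 145], [213, 143], [205, 139], [204, 131], [218, 111]]
A [0.503  0.4049 0.1307] C [0.3277 0.3537 0.1254] mid [0.4153 0.3793 0.128 ] diag 0.18274924027102302
[[0.5007 0.4036 0.1335]
 [0.4547 0.2931 0.1335]
 [0.3265 0.3504 0.1335]] mid [0.4136 0.377  0.1335] long yaw -24.1 0.14041930658154392 short 0.11969075518855049
[(np.int32(219), array([239.4, 107.9])), (np.int32(43), array([218.8,  96.4])), (np.int32(6), array([242. ,  97.5]))]
expected bar px [239.  107.6]
```

Emit:
drive_tool:
  commands:
    - [[0, 0, 0], [-0.3, -1, -0.5], -1]
    - [[0, 0, -0.02], [-1, -3, -1], -1]
    - [[0, 0, -0.04], [-2.5, -5.5, -1], -1]
    - [[0, 0, -0.06], [-4.5, -8, -1], -1]
    - [[0, 0, -0.08], [-7, -10, -1], -1]
    - [[0, 0, -0.1], [-10, -11.5, -1], -1]
    - [[0, 0, -0.119], [-13, -12.5, -1], -1]
    - [[0, 0, -0.119], [-16, -13.2, -1], -1]
    - [[0, 0, -0.119], [-19, -13.6, -1], -1]
    - [[0, 0, -0.119], [-22, -13.8, -1], -1]
    - [[0, 0, -0.119], [-25, -13.8, -1], -1]
    - [[0, 0, -0.119], [-27.3, -13.8, -0.5], -1]
    - [[0, 0, -0.119], [-28.8, -13.8, 0], -1]
    - [[0, 0, -0.119], [-29.4, -13.8, 0], -1]
    - [[0, 0, -0.119], [-29.4, -13.8, 0], -1]
    - [[0, 0, -0.119], [-29.4, -13.8, 0], -1]
    - [[0, 0, -0.119], [-29.4, -13.8, 0], -1]
    - [[0, 0, -0.119], [-29.4, -13.8, 0], -1]

```text
clock: 5.63
position: [0.6347, 0.1397, 0.1537]
ee_rot: [-0.416, -3.114, -0.001]
force: [0.1, 0.0, -2.6]
width: 0.163
gripper_force: 30.0
```

Run:
```python
from h import *
for n in C: cv2.imwrite(f"pics/{n}4.png",cams.get_image(n))
s=readout.observe();R=Ro.from_rotvec(s["ee_rot"]).as_matrix();p=s["position"];print(s["clock"],p.round(4),yaw(R[:,0]),R[:,2],s["force"],s["width"],s["gripper_force"])
b=np.array([.6356,.138,.083]); print("to go cm",(R.T@(b-p)*100).round(2))
a=cv2.imread("pics/top4.png")[100:260,190:390];b=cv2.imread("pics/side4.png")[110:270,270:470]
cv2.imwrite("pics/v4.png",cv2.resize(np.hstack([a,b]),(800,320)))
```

```text
5.7333 [0.6351 0.1395 0.1537] 164.77507927861052 [ 1.76062338e-04  4.75872916e-04 -9.99999871e-01] [ 0.71817009 -0.53761192 -3.07929415] 0.15867809280316575 29.98452991247177
to go cm [-0.09 -0.13  7.07]
```

View pics/v4.png

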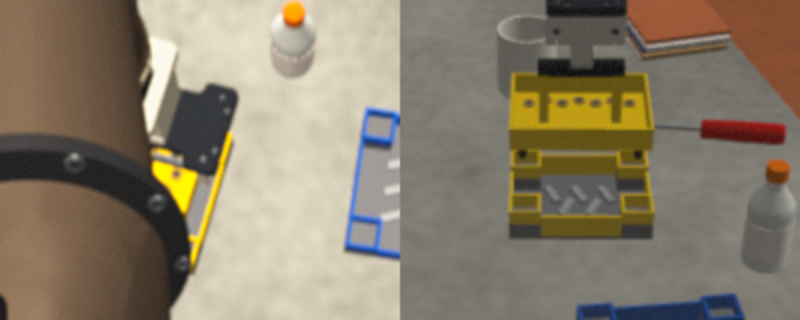

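The side view shows the tray directly over the yellow base and parallel to it. Its near pins, at crop (523,153) and (637,153), line up with the sockets. Next I'll lower to just above the cup mouths.

Emit:
drive_tool:
  commands:
    - [[0, 0, 0], [-0.1, -0.1, 0.5], -1]
    - [[0, 0, 0], [-0.1, -0.1, 1.3], -1]
    - [[0, 0, 0], [-0.1, -0.1, 2.2], -1]
    - [[0, 0, 0], [-0.1, -0.1, 3.1], -1]
    - [[0, 0, 0], [-0.1, -0.1, 3.9], -1]
    - [[0, 0, 0], [-0.1, -0.1, 4.5], -1]
    - [[0, 0, 0], [-0.1, -0.1, 4.8], -1]
    - [[0, 0, 0], [-0.1, -0.1, 4.8], -1]
    - [[0, 0, 0], [-0.1, -0.1, 4.8], -1]

```text
clock: 6.48
position: [0.6365, 0.1375, 0.1052]
ee_rot: [-0.418, -3.114, 0.0]
force: [0.6, -0.3, -2.7]
width: 0.162
gripper_force: 30.0
```

Run:
```python
from h import *
cv2.imwrite("pics/side5.png",cams.get_image("side"))
s=readout.observe();print(s["clock"],s["position"].round(4),s["force"])
b=cv2.imread("pics/side5.png")[130:250,300:420]
cv2.imwrite("pics/v5.png",cv2.resize(b,(600,600)))
```

```text
6.5333 [0.6367 0.1376 0.1055] [-1.19674205  0.13497912 -2.28829296]
```

View pics/v5.png

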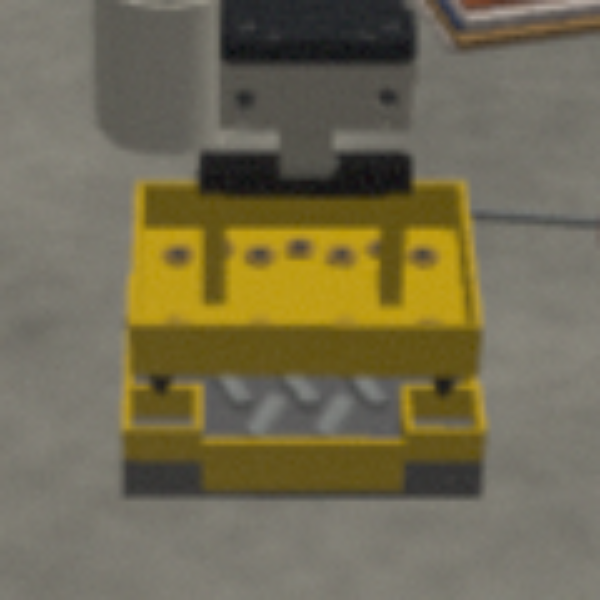

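The near pin tips at crop (160,392) and (444,392) are centred over the near sockets at (163,405) and (445,405). I'll lower slowly from here.

Emit:
drive_tool:
  commands:
    - [[0, 0, 0], [0, 0, 0.2], -1]
    - [[0, 0, 0], [0, 0, 0.5], -1]
    - [[0, 0, 0], [0, 0, 0.8], -1]
    - [[0, 0, 0], [0, 0, 1.1], -1]
    - [[0, 0, 0], [0, 0, 1.4], -1]
    - [[0, 0, 0], [0, 0, 1.6], -1]
    - [[0, 0, 0], [0, 0, 1.8], -1]
    - [[0, 0, 0], [0, 0, 1.9], -1]
    - [[0, 0, 0], [0, 0, 2.0], -1]
    - [[0, 0, 0], [0, 0, 2.0], -1]
    - [[0, 0, 0], [0, 0, 2.0], -1]

```text
clock: 7.45
position: [0.6364, 0.1375, 0.0853]
ee_rot: [0.418, 3.114, 0.0]
force: [0.4, -0.2, -2.9]
width: 0.163
gripper_force: 30.0
```

Still carrying the full weight with no contact. I'll continue in 0.5 mm steps.

Emit:
drive_tool:
  commands:
    - [[0, 0, 0], [0, 0, 0.05], -1]
    - [[0, 0, 0], [0, 0, 0.1], -1]
    - [[0, 0, 0], [0, 0, 0.15], -1]
    - [[0, 0, 0], [0, 0, 0.2], -1]
    - [[0, 0, 0], [0, 0, 0.2], -1]
    - [[0, 0, 0], [0, 0, 0.2], -1]

```text
clock: 7.95
position: [0.6364, 0.1376, 0.0833]
ee_rot: [0.418, 3.114, 0.0]
force: [0.1, -0.0, -0.9]
width: 0.165
gripper_force: 30.0
```

Emit:
drive_tool:
  commands:
    - [[0, 0, 0], [0, 0, 0.05], -1]
    - [[0, 0, 0], [0, 0, 0.1], -1]
    - [[0, 0, 0], [0, 0, 0.1], -1]
    - [[0, 0, 0], [0, 0, 0.1], -1]

```text
clock: 8.28
position: [0.6367, 0.1383, 0.0828]
ee_rot: [0.417, 3.113, 0.002]
force: [-0.8, 3.5, 4.5]
width: 0.163
gripper_force: 30.0
```

The force has reversed to about 4.5 N upwards at the height expected for fully home, so the tray is seated. I'll release, then retreat.

Emit:
drive_tool:
  commands:
    - [[0, 0, 0], [0, 0, 0], -0.4]
    - [[0, 0, 0], [0, 0, 0], -0.2]
    - [[0, 0, 0], [0, 0, 0], 0.2]
    - [[0, 0, 0], [0, 0, 0], 0.6]
    - [[0, 0, 0], [0, 0, 0], 0.6]
    - [[0, 0, 0], [0, 0, 0], 0.6]
    - [[0, 0, 0], [0, 0, 0], 0.6]
    - [[0, 0, 0], [0, 0, 0], 0.6]
    - [[0, 0, 0], [0, 0, 0], 0.6]
    - [[0, 0, 0], [0, 0, 0], 0.6]

```text
clock: 9.12
position: [0.6364, 0.1374, 0.0822]
ee_rot: [0.418, 3.114, -0.0]
force: [-0.1, 0.4, -0.1]
width: 0.789
gripper_force: 0.0
```

Emit:
drive_tool:
  commands:
    - [[0, 0, 0], [0, 0, -0.5], 0.6]
    - [[0, 0, 0], [0, 0, -1.5], 0.6]
    - [[0, 0, 0], [0, 0, -3], 0.6]
    - [[0, 0, 0], [0, 0, -5], 0.6]
    - [[0, 0, 0], [0, 0, -7], 0.6]
    - [[0, 0, 0], [0, 0, -9], 0.6]
    - [[0, 0, 0], [0, 0, -11], 0.6]
    - [[0, 0, 0], [2, 2, -12], 0.6]
    - [[0, 0, 0], [5, 4, -12], 0.6]
    - [[0, 0, 0], [8, 6, -12], 0.6]
    - [[0, 0, 0], [11, 8, -12], 0.6]
    - [[0, 0, 0], [14, 10, -12], 0.6]
    - [[0, 0, 0], [17, 12, -12], 0.6]
    - [[0, 0, 0], [19, 13, -12], 0.6]
    - [[0, 0, 0], [20, 14, -12], 0.6]
    - [[0, 0, 0], [20, 14, -12], 0.6]
    - [[0, 0, 0], [20, 14, -12], 0.6]

```text
clock: 10.53
position: [0.4804, 0.3258, 0.2031]
ee_rot: [0.415, 3.113, 0.001]
force: [0.5, -0.6, -0.1]
width: 0.798
gripper_force: 0.0
```

Run:
```python
from h import *
for n in C: cv2.imwrite(f"pics/{n}6.png",cams.get_image(n))
s=readout.observe();print(s["clock"],s["position"].round(4),s["force"],s["width"])
a=cv2.imread("pics/top6.png")[100:260,190:390];b=cv2.imread("pics/side6.png")[110:270,270:470]
cv2.imwrite("pics/v6.png",cv2.resize(np.hstack([a,b]),(800,320)))
for n,bx in(("top",(200,120,330,255)),("side",(305,140,420,190))):
    k=blobs(black(cv2.imread(f"pics/{n}6.png")),bx)[:2]; print(n,[(t[0],t[1].round(1)) for t in k])
    if n=="top": A=k[0][1]
    else: t=tri(A,k[0][1]); print("bar",t.round(4))
```

```text
10.6333 [0.4815 0.324  0.2028] [ 0.64455094 -0.30455614 -0.07436326] 0.8000863594393415
top [(np.int32(282), array([263. , 183.4]))]
side [(np.int32(319), array([360.2, 173.4]))]
bar [0.6357 0.1397 0.1005]
```

View pics/v6.png

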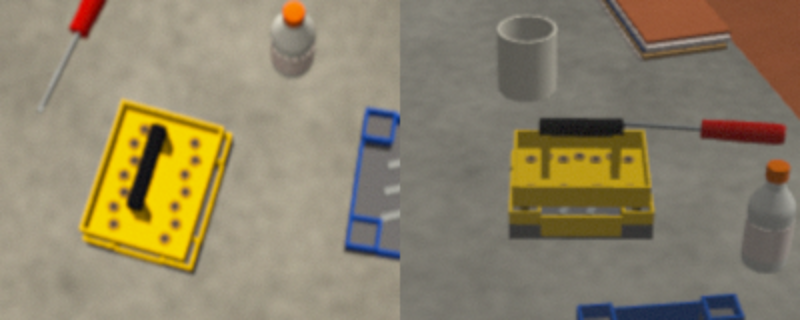

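The tray sits level and square in the yellow base. Its bar centre is at z = 0.1005, 20 mm above where it stood on the bench, so the pins are fully home. The gripper is clear.

```bash
python3 -c "
from cell import job;print(job.sign_off())"
```

```text
the job is handed in; nothing more can be done
None
```

The yellow tray is stacked on the yellow base with all four pins home by measurement (bar 19.7 mm above its bench height), released gently, neither blue piece touched; the job was handed in at about 10.6 s, and sign-off returned no verdict.

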